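Find the stamped crate and send it to the dispatch rail

ROBOT

A 7-joint arm with a two-finger parallel gripper is mounted at the origin on a cart in front of the work surface, level with it; the furniture and walls round the work are solid. World frame = base frame: x ahead of the robot, y to its left, z up, the work surface at z = 0. Lengths are in m, angles in rad, forces in N, time in s.
With the tool pointing down it reaches from about 0.35 to 0.9 m from the base axis. Payload 7.2 kg.
Tool frame: the origin (TCP) lies midway between the tips of the shut fingers; the grasp point (between the pads) lies 19 mm behind it; z points along the fingers, y is the line along which they close (so a half turn about z gives the same grasp; the last joint's range is limited). The gripper opens to 88 mm and grips with 3 to 60 N. Pads are 20 mm wide; open, the fingers measure 115 mm over their backs; the gripper's body (75 mm by 178 mm) begins 61 mm behind the grasp point.
Start: joints at [-1.308, 0.411, -0.013, 1.596, 0.006, 1.134, -0.082], TCP at [0.203, 0.591, 0.223] pointing down, gripper open.
Joint ranges: [-2.95, 2.95], [-0.29, 1.99], [-1.47, 1.44], [0.14, 2.54], [-1.03, 4.17], [0.13, 1.85], [-2.86, 2.86]. Speed limits (rad/s): [2.39, 2.39, 3.01, 3.01, 3.14, 3.14, 3.14].

INTERFACE

Orientations are given as a rotation vector (axis times angle).
In Python, from station import bot, viewer, ticket gives the robot as it stands.
- The arm moves only by the shell command python3 -m handwheel 'ROWS' [FORCE]. ROWS is a JSON object of lists of equal length, an entry for each row: "fingers": the gripper's target within -1 to 1 (fully open at 1, half-way at 0, shut at -1); "linear": the shift along the tool's x, y, z in mm, a list of three; "twist": the turn, a rotation vector about the tool's x, y, z in degrees, a list of three. In form: {"fingers": [fingers, ...], "linear": [[dx, dy, dz], ...], "twist": [[ax, ay, az], ...]}. A call has exactly 5 rows; each row shifts and turns the commanded pose from where the row before left it, along the tool's axes as they then stand; what a row does not reach is not made up. A row lasts 1/10 s, in which the tool goes at most 50 mm and 8.59 degrees, less where a joint would pass 70% of its speed; a pose out of reach is approached as far as the arm can. A call with a gripper value outside its range is refused whole. The fingers move at their own pace and stop on an object; FORCE is the grip in N (left out, the last holds). Time passes only in rows, so rows that do not move let the fingers close, or fill a call up. It gives the time, the measured TCP pose, the force, the opening and the grip force at its end, in the units of the state.
- bot.sense(): the state, without advancing time (a new reading comes with each control period).
- viewer.capture(name): name is "side" or "top"; returns (picture, depth): 400x640x3 uint8, red, green, blue; 400x640 float32, m along the optical axis (not along the pixel's ray), 0 where there is no reading.
- viewer.get_calibration(name): a dict with "mtx" (3x3 intrinsics, pixels), "k1" (the pictures are not rectified: a ray, as slopes to the right and down, at radius r is drawn at 1 + k1 r^2 times it, then the intrinsics apply), "R" (3x3) and "t" (3): a world point X has camera coordinates R X + t. Camera axes: x right, y down, z forward; pixel columns grow to the right and rows downward; lengths in m; the calibration is good to about 2 mm. A picture is of the moment at which its call begins. get_calibration takes no time and is no camera call.
- ticket.sign_off(): hands the job in; it is judged then, once.
The state is a dict: "time": time; "joint_pos": joint angles; "dq": joint speeds; "tau": joint torques, N m; "tcp_pos": TCP position; "ee_rot": TCP orientation; "force": force on the tool from outside, world axes, zero at the start; "ft_torque": the same for the moment, N m; "finger_gap": finger opening in m; "finger_force": force on a finger pad.
Only numpy, scipy, OpenCV 4.12 (cv2) and the standard library are available. Lean on these libraries where they do the work, as an engineer would, in place of code of your own. Each camera call takes 0.05 s, during which the arm holds its last target. There are 200 camera calls.

TASK

With your fingertips, tip up the left-hand crate and then the right-hand one by the ledge in front, so that each ends up standing on its far wall with its underside facing you. Then push the one with the ring stamp underneath, still standing on that wall, straight ahead until its rim is flat against the aluminium dispatch rail; leave the other standing where it was tipped. Do not lift the crates off the table, and do not disturb the small things lying about.

Things in the scene. Friction and masses are not known exactly. Their poses are not given: they have to be found in the camera images.
- crate_a: open empty grey parts crate, 85 deep (x) x 120 wide (y) x 60 high, walls 4, about 0.3 kg, left or right. Origin: centre of underside; at the start x points away from the robot (within 0.2 rad), z up. Stood on its flat far wall it is steady: 60 deep, 85 tall, underside to the robot; pushed below 30 mm it slides upright. Stamp on its underside: a dark ring 59 across with a bar in it.
- crate_b: open empty grey parts crate, 85 deep (x) x 120 wide (y) x 60 high, walls 4, about 0.3 kg, left or right. Origin: centre of underside; at the start x points away from the robot (within 0.2 rad), z up. Stood on its flat far wall it is steady: 60 deep, 85 tall, underside to the robot; pushed below 30 mm it slides upright. Its underside is blank.
- heel_a (a point): middle of the lower outside edge of crate a's far wall (crate frame x = +42.5 mm, z = 0). The crate pivots on it when raised by the ledge and past about 60 degrees falls by itself onto the far wall; it stays on the table unless the crate is lifted
- heel_b (a point): middle of the lower outside edge of crate b's far wall (crate frame x = +42.5 mm, z = 0). The crate pivots on it when raised by the ledge and past about 60 degrees falls by itself onto the far wall; it stays on the table unless the crate is lifted
- mouth_a (a point): centre of the mouth of crate a, in the plane of its rim (60 mm above the origin along the crate's z); half of the 85 mm depth lies either side of it
- ledge_a (a point): middle of the lower outer edge of crate a's finger ledge, which sticks out 18 mm from the top of the near wall, 90 wide (y), 5 thick, flush with the rim (this point: crate frame x = -60.5 mm, z = 55 mm)
- ledge_b (a point): middle of the lower outer edge of crate b's finger ledge, which sticks out 18 mm from the top of the near wall, 90 wide (y), 5 thick, flush with the rim (this point: crate frame x = -60.5 mm, z = 55 mm)
- rail: the dispatch rail: fixed straight aluminium bar on the table beyond the crates, 20 deep (x) x 660 long (y) x 25 high. Origin: centre of its underside; x points away from the robot; its near face is at x = -10 mm in its own frame
- pin_tin: round silver tin, 60 across, 32 high, loose between the crates; bystander. Origin: centre of its underside
- tape_reel: white correction tape reel, 43 x 58 x 15, loose between the crates further back; bystander. Origin: centre of its underside
- eraser: small black felt eraser, 28 x 46 x 19, loose at the right; bystander. Origin: centre of its underside
- glue_stick: glue stick standing up, 31 across, 96 high, loose at the left; bystander. Origin: centre of its underside
Things that resemble listed ones, but are neither listed nor needed, are in the scene too. Leave any yellow look-alike of the crate_b alone.

How it is judged:
By the outcome, as a careful person would: the job done as asked, in the order asked, and still so for the second after the job is handed in, with the robot touching nothing.
It also fails if it takes over 70 s, if anything falls off the work surface, if the arm or the gripper's body presses on something with over 40 N, if the wrist force passes 120 N, or if a joint passes its speed limit or range.

## Working session

There is one attempt and no reset: what is moved stays moved. The work goes in short steps, Python scripts to look and compute and a shell command to move; the robot and the scene stay as the last step left them, time stands still between calls to the robot, and variables do not carry over. Pictures are saved under pics/ and viewed, at most 10 in all, crops included, and the job is handed in when it is done.

```bash
ls; mkdir -p pics
python3 - <<'E'
from station import bot,viewer
import cv2,numpy as np
for n in("top","side"):
    p,d=viewer.capture(n); cv2.imwrite(f"pics/{n}0.png",p[:,:,::-1]); np.save(f"pics/{n}0d.npy",d)
    c=viewer.get_calibration(n); print(n,c, -np.array(c["R"]).T@np.array(c["t"]))
print(bot.sense())
E
```

```text
pics
top {'mtx': array([[395.36690098,   0.        , 318.96380188],
       [  0.        , 395.36690098, 201.52277643],
       [  0.        ,   0.        ,   1.        ]]), 'k1': -0.028123002207564817, 'R': array([[-0.02047138, -0.99978795,  0.00222954],
       [-0.9935426 ,  0.02009449, -0.11166606],
       [ 0.11159758, -0.0045011 , -0.99374329]]), 't': array([0.01402608, 0.58323321, 1.03148225])} [0.46464324 0.00694614 1.09012464]
side {'mtx': array([[495.59002318,   0.        , 315.21790544],
       [  0.        , 495.59002318, 192.81984491],
       [  0.        ,   0.        ,   1.        ]]), 'k1': -0.1459790526073944, 'R': array([[ 0.85897817, -0.51173159, -0.01694961],
       [-0.32721243, -0.52318583, -0.7868981 ],
       [ 0.39381282,  0.68147441, -0.61685014]]), 't': array([-0.49715017,  0.22748816,  1.32171278])} [-0.01902933 -1.0361023   0.98588221]
{'time': 0.1, 'joint_pos': array([-1.30821173,  0.41181894, -0.01275865,  1.59692269,  0.00562206,
        1.13426978, -0.08217873]), 'dq': array([-9.96871247e-04, -1.76597349e-03,  1.05894165e-03, -2.26419839e-03,
       -8.03332285e-04,  2.83240073e-05,  6.29729689e-04]), 'tau': array([ 2.09204096e-03, -5.89093459e+01,  6.43702503e-01, -2.91710812e+01,
       -5.38159464e-02,  1.45522499e-02,  3.52369943e-05]), 'tcp_pos': array([0.20286662, 0.59070729, 0.22190893]), 'ee_rot': array([-5.17057170e-01, -3.09861808e+00,  2.16249339e-03]), 'force': array([-0.72925895, -0.31233825, -0.70861451]), 'ft_torque': array([ 0.08529889,  0.02833105, -0.00963761]), 'finger_force': 0.0, 'finger_gap': 0.08797791945930487}
```

View pics/top0.png

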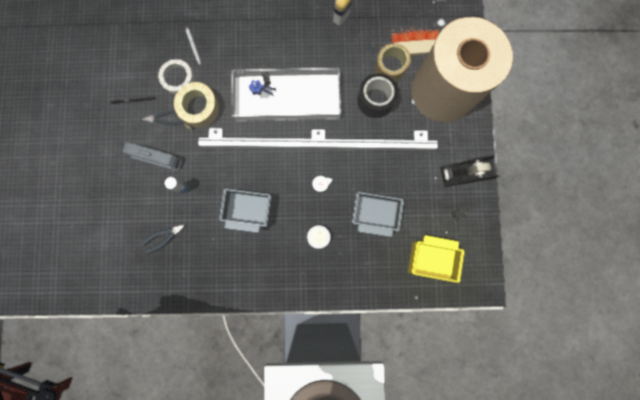

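View pics/side0.png

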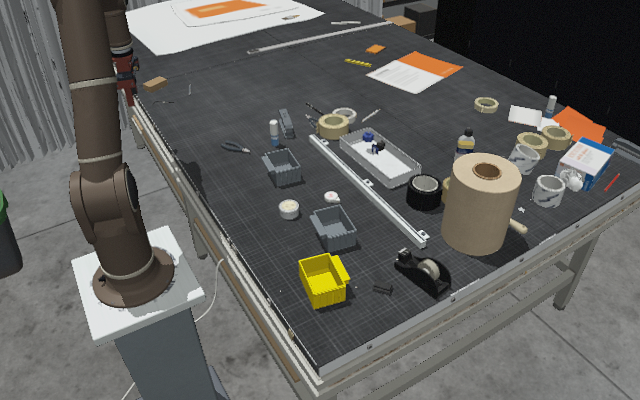

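The top view shows the left crate at (247,208) and the right one at (378,213), with their ledges toward the robot. The rail runs along row 143, with the tin at (318,237), the reel at (321,183), the glue stick at (171,183) and the yellow look-alike at (437,260). The side view agrees.

```bash
cat > h.py <<'E'
import numpy as np,cv2
from station import bot,viewer
from scipy.spatial.transform import Rotation as Ro
def cal(n):
    c=viewer.get_calibration(n); return c['mtx'],np.array([c['k1'],0,0,0,0.]),np.array(c['R']),np.array(c['t'])
def plane(n,px,z):
    K,D,R,t=cal(n); u=cv2.undistortPoints(np.array(px,float).reshape(-1,1,2),K,D)[:,0]
    d=np.c_[u,np.ones(len(u))]@R; o=-R.T@t; return o+d*((z-o[2])/d[:,2])[:,None]
def cloud(n,dep):
    K,D,R,t=cal(n); v,u=np.mgrid[:400,:640]; p=np.c_[u.ravel(),v.ravel()].astype(float)
    q=cv2.undistortPoints(p.reshape(-1,1,2),K,D)[:,0]; w=dep.ravel()
    X=(np.c_[q,np.ones(len(q))]*w[:,None]-t)@R; X[w==0]=np.nan; return X.reshape(400,640,3)
def proj(n,X):
    K,D,R,t=cal(n); return cv2.projectPoints(np.array(X,float).reshape(-1,1,3),cv2.Rodrigues(R)[0],t,K,D)[0][:,0]
E
python3 - <<'E'
from h import *
im=cv2.imread('pics/top0.png'); X=cloud('top',np.load('pics/top0d.npy'))
for nm,(u0,u1,v0,v1) in dict(L=(205,285,180,240),R=(340,415,185,245)).items():
    s=X[v0:v1,u0:u1].reshape(-1,3); hi=s[(s[:,2]>.045)&(s[:,2]<.075)]
    r=cv2.minAreaRect((hi[:,:2]*1000).astype(np.float32)); print(nm,len(hi),'z',np.median(hi[:,2]),r, cv2.boxPoints(r).round(0).tolist())
    m=np.zeros((400,640),np.uint8); w=im[v0:v1,u0:u1].max(2); m[v0:v1,u0:u1]=(w>62)*255
    m=cv2.morphologyEx(m,cv2.MORPH_OPEN,np.ones((3,3)))
    c=max(cv2.findContours(m,0,2)[0],key=cv2.contourArea); r=cv2.minAreaRect(c); print(' colour',r)
    # ledge/body outline in rim plane
    P=plane('top',c[:,0],.06); print(' rimplane', [cv2.minAreaRect((P[:,:2]*1000).astype(np.float32))])
    np.save(f'pics/c{nm}.npy',P)
rail=X[135:150,195:445].reshape(-1,3); hi=rail[(rail[:,2]>.018)&(rail[:,2]<.04)]
print('rail',cv2.minAreaRect((hi[:,:2]*1000).astype(np.float32)),np.median(hi[:,2]))
b=np.vstack([cv2.resize(im[170:250,u:u+110],None,fx=7,fy=3.7*0+3.7,interpolation=2) if 0 else cv2.resize(im[175:245,u:u+100],(800,300*1)) for u in(200,330)])
cv2.imwrite('pics/crop0.png',np.vstack([cv2.resize(im[175:245,210:290],(343,300)),cv2.resize(im[175:245,340:420],(343,300))]))
E
```

```text
L 593 z 0.05967230070687716 ((561.3699340820312, 199.11605834960938), (123.32025146484375, 103.53902435302734), 81.3003158569336) [[501.0, 146.0], [603.0, 130.0], [622.0, 252.0], [520.0, 268.0]]
 colour ((244.5, 209.5), (59.0, 79.0), 90.0)
 rimplane [((563.97998046875, 198.61199951171875), (210.2896270751953, 155.2691650390625), 88.88683319091797)]
R 591 z 0.059910502827227666 ((544.0516357421875, -148.61318969726562), (125.46492767333984, 103.15237426757812), 79.55946350097656) [[482.0, -201.0], [583.0, -220.0], [606.0, -96.0], [505.0, -78.0]]
 colour ((377.0, 214.5), (59.0, 74.0), 90.0)
 rimplane [((543.7978515625, -149.7216796875), (196.24993896484375, 154.9104461669922), 88.77684783935547)]
rail ((748.7673950195312, 3.20361328125), (657.6062622070312, 22.241050720214844), 88.20783996582031) 0.02528153231248803
```

View pics/crop0.png

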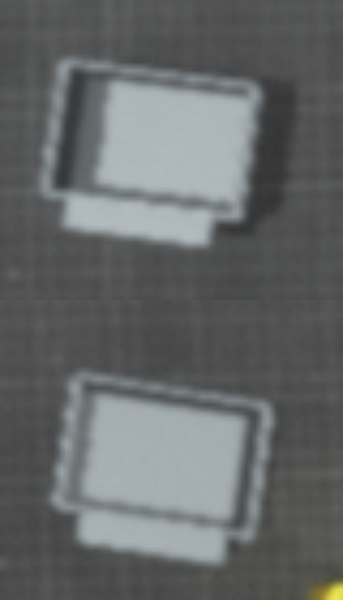

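The crop shows each crate's ledge on its lower edge, with both turned about 9–10° clockwise. The footprints measure about 103×123 mm against 103×120 given, and the rim and rail heights also match.

```bash
cat >> h.py <<'E'
def goal(yaw,th):  # degrees; tool y = lateral, tool z forward and th below horizontal
    return Ro.from_euler('z',yaw,degrees=True)*Ro.from_euler('y',-(90-th),degrees=True)*Ro.from_matrix(np.diag([-1,1,-1.]))
def plan(pos_mm,yaw,th,n=5):
    s=bot.sense(); R=Ro.from_rotvec(s['ee_rot']); p=s['tcp_pos']*1000
    w=(R.inv()*goal(yaw,th)).as_rotvec(degrees=True)/n; dp=(np.array(pos_mm)-p)/n; L=[]
    for i in range(n):
        L.append(R.inv().apply(dp).round(1).tolist()); R=R*Ro.from_rotvec(w,degrees=True)
    print('pos',p.round(1),'F',np.round(s['force'],1),'t',s['time'],'q',s['joint_pos'].round(2)); print('dist',np.linalg.norm(dp*n).round(),'twist/row',w.round(2),'lin',L)
E
python3 -c "
from h import *
plan([450,216,150],-8.7,35,10)"
```

```text
pos [202.9 590.7 221.9] F [-0.7 -0.3 -0.7] t 0.1 q [-1.31  0.41 -0.01  1.6   0.01  1.13 -0.08]
dist 455.0 twist/row [-0.5  -5.49 -0.94] lin [[-35.5, -27.4, 7.2], [-34.2, -28.1, 10.3], [-32.6, -28.7, 13.3], [-30.8, -29.4, 16.1], [-28.6, -30.0, 18.7], [-26.2, -30.6, 21.0], [-23.6, -31.2, 23.1], [-20.8, -31.8, 25.0], [-17.8, -32.3, 26.6], [-14.6, -32.8, 27.8]]
```

```bash
python3 -m handwheel '{"fingers":[-1,-1,-1,-1,-1],"linear":[[-35.5,-27.4,7.2],[-34.2,-28.1,10.3],[-32.6,-28.7,13.3],[-30.8,-29.4,16.1],[-28.6,-30,18.7]],"twist":[[-0.5,-5.5,-0.9],[-0.5,-5.5,-0.9],[-0.5,-5.5,-0.9],[-0.5,-5.5,-0.9],[-0.5,-5.5,-0.9]]}' 20
python3 -c "
from h import *
plan([450,216,150],-8.7,35,10)"
```

```text
time: 0.6
tcp_pos: [0.3269, 0.4023, 0.1865]
ee_rot: [0.33, 2.637, -0.048]
force: [0.2, 0.3, -0.4]
finger_gap: 0.0513
finger_force: 0.0
pos [326.9 402.3 186.5] F [ 0.2  0.3 -0.4] t 0.6 q [-1.43  0.23  0.13  2.07  0.59  0.9  -0.37]
dist 226.0 twist/row [-0.25 -2.72 -0.49] lin [[-13.0, -15.2, 10.6], [-12.4, -15.4, 11.1], [-11.7, -15.5, 11.6], [-11.0, -15.7, 12.1], [-10.3, -15.8, 12.5], [-9.6, -15.9, 12.9], [-8.8, -16.1, 13.3], [-8.0, -16.2, 13.6], [-7.2, -16.3, 13.9], [-6.4, -16.4, 14.2]]
```

```bash
python3 -m handwheel '{"fingers":[-1,-1,-1,-1,-1],"linear":[[-26,-30.4,21.2],[-23.4,-31,23.2],[-20.6,-31.6,25],[-17.6,-32.2,26.6],[-14.4,-32.6,27.8]],"twist":[[-0.5,-5.4,-1],[-0.5,-5.4,-1],[-0.5,-5.4,-1],[-0.5,-5.4,-1],[-0.5,-5.4,-1]]}' 20
python3 -c "
from h import *
plan([450,216,150],-8.7,35,5)"
```

```text
time: 1.1
tcp_pos: [0.4456, 0.2223, 0.1508]
ee_rot: [0.171, 2.195, -0.086]
force: [2.2, 0.3, 0.3]
finger_gap: 0.011
finger_force: 0.0
pos [445.6 222.3 150.8] F [2.2 0.3 0.3] t 1.1 q [-1.45  0.32  0.31  2.53  1.56  0.81 -1.19]
dist 8.0 twist/row [-0.02 -0.22 -0.03] lin [[-0.5, -1.1, 1.0], [-0.5, -1.1, 1.0], [-0.5, -1.1, 1.0], [-0.5, -1.1, 1.0], [-0.5, -1.1, 1.0]]
```

```bash
python3 -c "
from h import *
plan([471,213,35],-8.7,35,5)"
```

```text
pos [445.6 222.3 150.8] F [2.2 0.3 0.3] t 1.1 q [-1.45  0.32  0.31  2.53  1.56  0.81 -1.19]
dist 119.0 twist/row [-0.02 -0.22 -0.03] lin [[15.6, -1.1, 17.9], [15.7, -1.1, 17.9], [15.7, -1.1, 17.8], [15.8, -1.1, 17.8], [15.9, -1.1, 17.7]]
```

```bash
python3 -m handwheel '{"fingers":[-1,-1,-1,-1,-1],"linear":[[15.6,-1.1,17.9],[15.7,-1.1,17.9],[15.7,-1.1,17.8],[15.8,-1.1,17.8],[15.8,-1.1,17.7]],"twist":[[0,-0.2,0],[0,-0.2,0],[0,-0.2,0],[0,-0.2,0],[0,-0.2,0]]}'
python3 - <<'E'
from h import *
plan([514.5,206.3,35],-8.7,35,5)
p,d=viewer.capture('side'); cv2.imwrite('pics/s1.png',cv2.resize(p[120:280,200:400,::-1],(800,600)))
E
```

```text
time: 1.6
tcp_pos: [0.4708, 0.214, 0.0337]
ee_rot: [0.171, 2.18, -0.089]
force: [0.0, 1.1, 0.3]
finger_gap: 0.0006
finger_force: 0.0
pos [470.8 214.   33.7] F [0.  1.1 0.3] t 1.6 q [-1.26  0.72  0.17  2.52  1.95  0.88 -1.72]
dist 44.0 twist/row [-0.05 -0.04 -0.04] lin [[-5.3, -0.2, 7.1], [-5.3, -0.2, 7.1], [-5.3, -0.2, 7.1], [-5.3, -0.2, 7.1], [-5.3, -0.2, 7.1]]
```

View pics/s1.png

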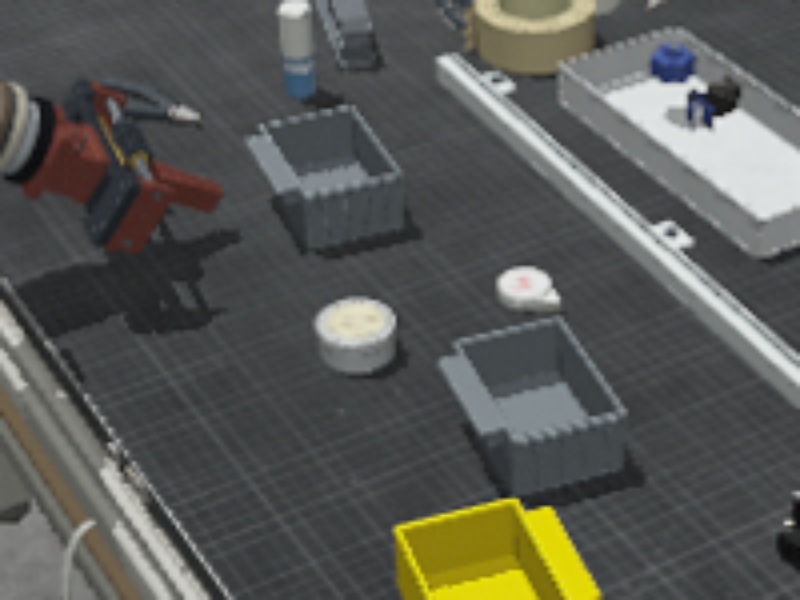

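The fingers (220,190 in the crop) are shut, low, and lined up with the left crate's ledge (270,165). The path between them is clear, so I'll move in under it.

```bash
python3 -m handwheel '{"fingers":[-1,-1,-1,-1,-1],"linear":[[-5.3,-0.2,7.1],[-5.3,-0.2,7.1],[-5.3,-0.2,7.1],[-5.3,-0.2,7.1],[-5.3,-0.2,7.1]],"twist":[[0,0,0],[0,0,0],[0,0,0],[0,0,0],[0,0,0]]}'
python3 - <<'E'
from h import *
plan([514.5,206.3,35],-8.7,35,5)
# arc: ledge point about heel, per 5 deg tipping, as tool-frame increments
r=np.array([-103,0,55.]);G=goal(0,35)
P=[Ro.from_euler('y',a,degrees=True).apply(r) for a in range(0,76,5)]
for i in range(15): print(5*i+5,P[i+1].round(),G.inv().apply(P[i+1]-P[i]).round(1))
E
```

```text
time: 2.15
tcp_pos: [0.5153, 0.2061, 0.0373]
ee_rot: [0.173, 2.178, -0.087]
force: [-0.1, 0.2, 0.5]
finger_gap: 0.0004
finger_force: 0.0
pos [515.3 206.1  37.3] F [-0.1  0.2  0.5] t 2.15 q [-1.17  0.71  0.22  2.48  2.06  0.84 -1.69]
dist 3.0 twist/row [-0.04 -0.02 -0.05] lin [[0.5, 0.0, 0.1], [0.5, 0.0, 0.1], [0.5, 0.0, 0.1], [0.5, 0.0, 0.1], [0.5, 0.0, 0.1]]
5 [-98.   0.  64.] [-10.2   0.   -0.8]
10 [-92.   0.  72.] [-10.2   0.    0.1]
15 [-85.   0.  80.] [-10.1   0.    1. ]
20 [-78.   0.  87.] [-10.    0.    1.9]
25 [-70.   0.  93.] [-9.8  0.   2.7]
30 [-62.   0.  99.] [-9.5  0.   3.6]
35 [-53.   0. 104.] [-9.2  0.   4.4]
40 [-44.   0. 108.] [-8.8  0.   5.2]
45 [-34.   0. 112.] [-8.3  0.   5.9]
50 [-24.   0. 114.] [-7.7  0.   6.6]
55 [-14.   0. 116.] [-7.1  0.   7.3]
60 [ -4.   0. 117.] [-6.5  0.   7.9]
65 [  6.   0. 117.] [-5.8  0.   8.4]
70 [ 16.   0. 116.] [-5.   0.   8.9]
75 [ 26.   0. 114.] [-4.2  0.   9.3]
```

```bash
python3 -m handwheel '{"fingers":[-1,-1,-1,-1,-1],"linear":[[-5,0,-2],[-5,0,-1],[-5,0,-0.5],[-5,0,0],[-5,0,0]],"twist":[[0,0,0],[0,0,0],[0,0,0],[0,0,0],[0,0,0]]}'
python3 - <<'E'
from h import *
plan([514.5,206.3,35],-8.7,35,5)
p,d=viewer.capture('side'); cv2.imwrite('pics/s2.png',cv2.resize(p[130:210,230:330,::-1],(500,400)))
E
```

```text
time: 2.65
tcp_pos: [0.5257, 0.2042, 0.0591]
ee_rot: [0.171, 2.179, -0.089]
force: [0.6, 1.0, -1.8]
finger_gap: 0.0006
finger_force: 0.6
pos [525.7 204.2  59.1] F [ 0.6  1.  -1.8] t 2.65 q [-1.17  0.65  0.26  2.47  2.05  0.8  -1.61]
dist 27.0 twist/row [-0.05 -0.04 -0.03] lin [[5.2, 0.1, 0.9], [5.2, 0.1, 0.9], [5.2, 0.1, 0.9], [5.2, 0.1, 0.9], [5.2, 0.1, 0.9]]
```

View pics/s2.png

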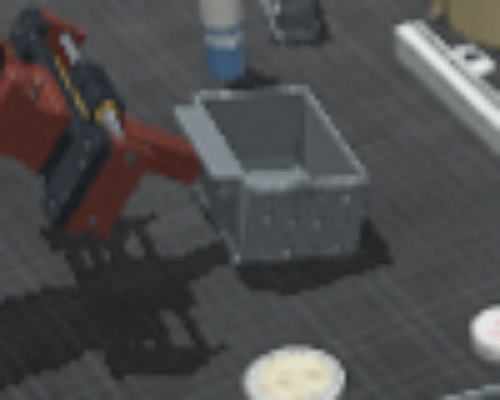

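The crate is hinging up cleanly, with the fingertip under the ledge (190,170) and the far edge on the table. I'll follow the arc.

```bash
python3 -m handwheel '{"fingers":[-1,-1,-1,-1,-1],"linear":[[-10,0,1],[-10,0,2],[-10,0,2.5],[-9.5,0,3.5],[-9,0,4.5]],"twist":[[0,0,0],[0,0,0],[0,0,0],[0,0,0],[0,0,0]]}'
python3 - <<'E'
from h import *
plan([514.5,206.3,35],-8.7,35,5)
p,d=viewer.capture('top');X=cloud('top',d);s=X[150:250,200:300].reshape(-1,3)
h=s[(s[:,2]>.03)];print(len(h),np.nanmax(h,0),np.nanmin(h,0))
E
```

```text
time: 3.2
tcp_pos: [0.5651, 0.1979, 0.0914]
ee_rot: [0.172, 2.179, -0.089]
force: [0.0, 0.6, -0.7]
finger_gap: 0.0002
finger_force: 0.6
pos [565.1 197.9  91.4] F [ 0.   0.6 -0.7] t 3.2 q [-1.12  0.57  0.32  2.42  2.06  0.72 -1.48]
dist 76.0 twist/row [-0.05 -0.03 -0.04] lin [[15.1, 0.1, -1.9], [15.1, 0.1, -1.9], [15.1, 0.1, -1.9], [15.1, 0.1, -1.9], [15.1, 0.1, -1.9]]
2702 [0.65506848 0.28863622 0.19064488] [0.4599235  0.12075062 0.03000171]
```

```bash
python3 -m handwheel '{"fingers":[-1,-1,-1,-1,-1],"linear":[[-8.8,0,5.2],[-8.3,0,6],[-7.7,0,6.6],[-7,0,7.3],[-6.5,0,8]],"twist":[[0,0,0],[0,0,0],[0,0,0],[0,0,0],[0,0,0]]}'
python3 - <<'E'
from h import *
plan([514.5,206.3,35],-8.7,35,5)
p,d=viewer.capture('side'); cv2.imwrite('pics/s3.png',cv2.resize(p[120:200,240:340,::-1],(500,400)))
E
```

```text
time: 3.75
tcp_pos: [0.6137, 0.1901, 0.1031]
ee_rot: [0.172, 2.179, -0.089]
force: [-0.8, 1.0, 0.1]
finger_gap: 0.0004
finger_force: 0.0
pos [613.7 190.1 103.1] F [-0.8  1.   0.1] t 3.75 q [-1.05  0.56  0.37  2.34  2.12  0.65 -1.43]
dist 121.0 twist/row [-0.05 -0.03 -0.04] lin [[22.7, 0.1, -8.6], [22.7, 0.1, -8.6], [22.7, 0.1, -8.6], [22.7, 0.2, -8.6], [22.7, 0.2, -8.6]]
```

View pics/s3.png

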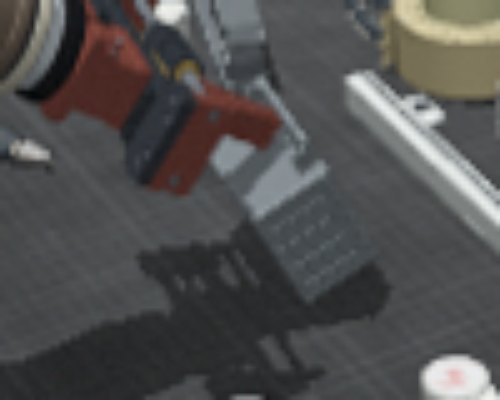

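The crate is at about 55–60°, with the fingertip in the ledge corner (280,130). I'll nudge it over slowly.

```bash
python3 -m handwheel '{"fingers":[-1,-1,-1,-1,-1],"linear":[[-3,0,4.2],[-3,0,4.4],[-2.6,0,4.6],[-2.4,0,4.6],[-2.4,0,4.6]],"twist":[[0,0,0],[0,0,0],[0,0,0],[0,0,0],[0,0,0]]}'
python3 - <<'E'
from h import *
plan([514.5,206.3,35],-8.7,35,5)
p,d=viewer.capture('side'); cv2.imwrite('pics/s4.png',cv2.resize(p[120:200,240:340,::-1],(500,400)))
E
```

```text
time: 4.3
tcp_pos: [0.6387, 0.1863, 0.1007]
ee_rot: [0.171, 2.179, -0.089]
force: [-0.1, -0.2, 0.5]
finger_gap: 0.0006
finger_force: 0.0
pos [638.7 186.3 100.7] F [-0.1 -0.2  0.5] t 4.3 q [-1.    0.58  0.37  2.3   2.17  0.62 -1.43]
dist 142.0 twist/row [-0.05 -0.03 -0.03] lin [[25.2, 0.1, -13.0], [25.2, 0.1, -13.0], [25.2, 0.1, -13.0], [25.2, 0.1, -13.0], [25.2, 0.2, -13.1]]
```

View pics/s4.png

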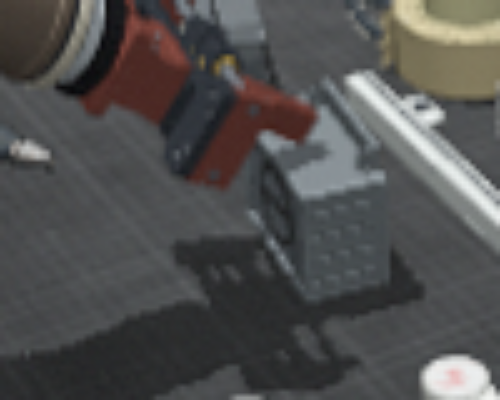

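The left crate now stands on its far wall, and the dark ring shows on its underside at (280,200), so it is crate_a. I'll withdraw and go to the right crate.

```bash
python3 -m handwheel '{"fingers":[-1,-1,-1,-1,-1],"linear":[[0,0,-20],[0,0,-30],[0,0,-30],[0,0,-30],[0,0,-20]],"twist":[[0,0,0],[0,0,0],[0,0,0],[0,0,0],[0,0,0]]}'
python3 - <<'E'
from h import *
plan([440,-130,150],-10.4,40,10)
E
```

```text
time: 4.85
tcp_pos: [0.5321, 0.2032, 0.1762]
ee_rot: [0.171, 2.18, -0.088]
force: [0.1, 0.9, 0.1]
finger_gap: 0.0003
finger_force: 0.0
pos [532.1 203.2 176.2] F [0.1 0.9 0.1] t 4.85 q [-1.32  0.32  0.44  2.44  1.74  0.69 -1.1 ]
dist 347.0 twist/row [0.11 0.48 0.09] lin [[4.4, -34.3, -1.7], [4.4, -34.4, -1.6], [4.3, -34.4, -1.5], [4.3, -34.4, -1.4], [4.2, -34.4, -1.3], [4.2, -34.4, -1.2], [4.1, -34.4, -1.1], [4.1, -34.4, -0.9], [4.1, -34.4, -0.8], [4.0, -34.4, -0.7]]
```

```bash
M='{"fingers":[-1,-1,-1,-1,-1],"linear":[[4,-34.4,-2],[4,-34.4,-2],[4,-34.4,-2],[4,-34.4,-1],[4,-34.4,-1]],"twist":[[0.1,0.5,0.1],[0.1,0.5,0.1],[0.1,0.5,0.1],[0.1,0.5,0.1],[0.1,0.5,0.1]]}'; true
python3 -m handwheel '{"fingers":[-1,-1,-1,-1,-1],"linear":[[4,-34.4,-2],[4,-34.4,-2],[4,-34.4,-2],[4,-34.4,-1],[4,-34.4,-1]],"twist":[[0.1,0.5,0.1],[0.1,0.5,0.1],[0.1,0.5,0.1],[0.1,0.5,0.1],[0.1,0.5,0.1]]}'
python3 -m handwheel '{"fingers":[-1,-1,-1,-1,-1],"linear":[[4,-34.4,-1],[4,-34.4,-1],[4,-34.4,-1],[4,-34.4,-1],[4,-34.4,-1]],"twist":[[0.1,0.5,0.1],[0.1,0.5,0.1],[0.1,0.5,0.1],[0.1,0.5,0.1],[0.1,0.5,0.1]]}'
python3 - <<'E'
from h import *
plan([440,-130,150],-10.4,40,5)
E
```

```text
time: 5.35
tcp_pos: [0.513, 0.1235, 0.1538]
ee_rot: [0.162, 2.224, -0.123]
force: [0.5, -0.4, -0.6]
finger_gap: 0.0005
finger_force: 0.0
time: 5.85
tcp_pos: [0.4943, 0.0833, 0.0951]
ee_rot: [-0.01, 2.302, -0.28]
force: [-1.4, 0.8, -3.3]
finger_gap: 0.0002
finger_force: 0.0
pos [494.3  83.3  95.1] F [-1.4  0.8 -3.3] t 5.85 q [ 0.23  0.73 -1.2   2.54  1.87  1.39 -0.74]
dist 227.0 twist/row [-0.71 -0.29  2.52] lin [[3.5, -44.7, -6.6], [1.5, -44.8, -7.2], [-0.5, -44.7, -7.8], [-2.5, -44.5, -8.3], [-4.5, -44.3, -8.8]]
```

The arm hit its reach limit on that path and the elbow swung, though nothing was touched. I'll fit a simple kinematic model to the logged poses so I can choose reachable targets.

```bash
cat > kin.py <<'E'
from h import *
from scipy.optimize import least_squares
S=[([-1.30821173,.41181894,-.01275865,1.59692269,.00562206,1.13426978,-.08217873],[202.9,590.7,221.9],[-.51706,-3.0986,.00216]),
([-1.43,.23,.13,2.07,.59,.9,-.37],[326.9,402.3,186.5],[.33,2.637,-.048]),
([-1.45,.32,.31,2.53,1.56,.81,-1.19],[445.6,222.3,150.8],[.171,2.195,-.086]),
([-1.26,.72,.17,2.52,1.95,.88,-1.72],[470.8,214,33.7],[.171,2.18,-.089]),
([-1.17,.71,.22,2.48,2.06,.84,-1.69],[515.3,206.1,37.3],[.173,2.178,-.087]),
([-1.12,.57,.32,2.42,2.06,.72,-1.48],[565.1,197.9,91.4],[.172,2.179,-.089]),
([-1.,.58,.37,2.3,2.17,.62,-1.43],[638.7,186.3,100.7],[.171,2.179,-.089]),
([-1.32,.32,.44,2.44,1.74,.69,-1.1],[532.1,203.2,176.2],[.171,2.18,-.088]),
([.23,.73,-1.2,2.54,1.87,1.39,-.74],[494.3,83.3,95.1],[-.01,2.302,-.28])]
def fk(q,v):
    s1,b,s3,s5,s7,c,d1,d3,d5,d7,a1,a3,a5=v
    z=lambda t:Ro.from_euler('z',t); y=lambda t:Ro.from_euler('y',t)
    p=np.array([0,0,d1]);R=z(s1*q[0]+b);p=p+R.apply([a1,0,0])
    R=R*y(q[1])*z(s3*q[2]);p=p+R.apply([a3,0,d3])
    R=R*y(q[3]);p=p+R.apply([-a3,0,0]);R=R*z(s5*q[4]);p=p+R.apply([0,0,d5])
    R=R*y(q[5]);p=p+R.apply([a5,0,0]);R=R*z(s7*q[6]+c);return p+R.apply([0,0,d7]),R
def fit():
    import itertools
    best=None
    for sg in itertools.product([1,-1],repeat=4):
      for b in(0,1.57,3.14,-1.57):
        for c in(0,1.57,3.14,-1.57):
            mk=lambda x:[sg[0],x[0],sg[1],sg[2],sg[3],x[1],*x[2:]]
            def f(x):
                o=[]
                for q,p,r in S:
                    P,R=fk(q,mk(x));o+=[*((P-p)/1000),*(.3*(Ro.from_rotvec(r).inv()*R).as_rotvec())]
                return np.array(o)
            x0=[b,c,300,350,350,250,0,0,0]
            if best is not None and 0: pass
            if b!=0 and 0: continue
            s=least_squares(f,x0,max_nfev=25,x_scale=[1,1]+[100]*7)
            if best is None or s.cost<best[0]: best=(s.cost,mk(s.x),f(s.x))
    return best
if __name__=='__main__':
    b=fit();print(b[0],np.round(b[1],3).tolist());print(b[2].reshape(-1,6).round(3)); np.save('kin.npy',b[1])
E
time python3 kin.py
```

```text
0.0015093704733337612 [-1.0, 6.237, -1.0, -1.0, -1.0, 1.542, 312.352, 517.975, 473.403, 373.1, 12.889, 1.937, 21.425]
[[-0.017  0.011 -0.008  0.     0.     0.005]
 [-0.015 -0.    -0.011  0.007  0.001  0.004]
 [-0.007 -0.011  0.001  0.014 -0.     0.001]
 [-0.008 -0.003  0.     0.012  0.    -0.002]
 [-0.006 -0.002 -0.001  0.012  0.002 -0.002]
 [ 0.001 -0.001 -0.001  0.012  0.001 -0.001]
 [ 0.01   0.003  0.003  0.009  0.     0.001]
 [-0.002 -0.    -0.001  0.01  -0.001 -0.003]
 [ 0.017  0.014  0.017  0.009  0.002 -0.002]]
real	2m13.763s
user	2m13.075s
sys	0m0.138s
```

```bash
cat > ik.py <<'E'
from kin import *
lo=np.array([-2.95,-.29,-1.47,.14,-1.03,.13,-2.86])+.03;hi=np.array([2.95,1.99,1.44,2.54,4.17,1.85,2.86])-.03
y=lambda t:Ro.from_euler('y',t); z=lambda t:Ro.from_euler('z',t)
def fk2(q,v):
    O=np.array(v[2:17]).reshape(5,3); R=z(v[0]-q[0]);p=R.apply(O[0])
    R=R*y(q[1]);R=R*z(-q[2]);p=p+R.apply(O[1]);R=R*y(q[3]);p=p+R.apply(O[2]);R=R*z(-q[4]);R=R*y(q[5]);p=p+R.apply(O[3])
    R=R*z(v[1]-q[6]);return p+R.apply(O[4]),R
def fit2():
    def f(x):
        o=[]
        for q,p,r in S:
            P,R=fk2(q,x);o+=[*((P-p)/1000),*(.3*(Ro.from_rotvec(r).inv()*R).as_rotvec())]
        return np.array(o+list(np.array(x[2:]-x0[2:])*2e-5)+[(x[0]+.0)*.03,(x[1]-1.571)*.03])
    x0=np.array([0,1.571,0,0,312,0,0,518,0,0,473,0,0,0,0,0,373.])
    s=least_squares(f,x0,x_scale=[1,1]+[100]*15);return s.x,f(s.x)[:len(S)*6].reshape(-1,6)
def ik(v,pos,G,seeds):
    R0=[]
    for q0 in seeds:
        f=lambda q:np.r_[(fk2(q,v)[0]-pos)/1000,.3*(G.inv()*fk2(q,v)[1]).as_rotvec()]
        s=least_squares(f,np.clip(q0,lo+.01,hi-.01),bounds=(lo,hi),max_nfev=60);R0.append((s.cost,s.x))
    return R0
E
python3 - <<'E'
from ik import *
v,r=fit2();np.save('v.npy',v);print(v.round(2).tolist(),np.abs(r).max(1).round(3))
rng=np.random.default_rng(0);seeds=[rng.uniform(lo,hi) for _ in range(14)]
for yaw in(-10,):
  for th in(30,40,50):
    for nm,pos in dict(pre=[455,-132,35],hi=[440,-130,150],mid=[560,-152,90],end=[620,-162,102]).items():
        R0=[x for x in ik(v,np.array(pos),goal(yaw,th),seeds) if x[0]<1e-6]
        print(th,nm,len(R0),[x[1].round(2).tolist() for x in sorted(R0,key=lambda t:abs(t[1][2]))[:3]],flush=True)
E
```

```text
[-0.0, 1.57, 5.61, -27.66, 292.59, 10.34, -13.2, 523.34, 3.31, -13.2, 446.78, 3.31, -2.52, -9.59, 7.52, -2.45, 363.41] [0.001 0.001 0.003 0.001 0.002 0.001 0.003 0.004 0.002]
30 pre 0 []
30 hi 0 []
30 mid 0 []
30 end 5 [[0.08, 0.58, 0.1, 2.49, 3.17, 0.96, -1.64], [-0.13, 0.62, 0.37, 2.5, 3.26, 1.0, -1.82], [0.7, 0.65, -0.63, 2.45, 2.92, 0.94, -1.12]]
40 pre 0 []
40 hi 0 []
40 mid 6 [[0.56, 0.47, -0.46, 2.51, 2.9, 0.7, -1.24], [0.59, 0.48, -0.49, 2.51, 2.89, 0.7, -1.23], [0.66, 0.49, -0.57, 2.5, 2.84, 0.7, -1.16]]
40 end 4 [[0.28, 0.45, -0.14, 2.39, 3.05, 0.57, -1.45], [0.52, 0.48, -0.42, 2.37, 2.87, 0.57, -1.22], [-0.28, 0.52, 0.56, 2.42, 3.48, 0.65, -2.02]]
50 pre 0 []
50 hi 0 []
50 mid 4 [[0.03, 0.35, 0.17, 2.43, 3.3, 0.34, -1.75], [0.57, 0.38, -0.48, 2.4, 2.65, 0.35, -1.03], [1.07, 0.6, -1.1, 2.37, 2.13, 0.57, -0.36]]
50 end 7 [[0.59, 0.43, -0.51, 2.25, 2.39, 0.28, -0.74], [0.72, 0.47, -0.67, 2.25, 2.22, 0.33, -0.54], [-0.57, 0.6, 0.96, 2.3, 4.14, 0.53, -2.73]]
```

Run:
```python
from ik import *
v=np.load('v.npy');rng=np.random.default_rng(1);seeds=[rng.uniform(lo,hi) for _ in range(8)]+[np.array([.23,.73,-1.2,2.5,1.87,1.39,-.74])]
for yaw in(-70,-50,-35,10,25,40,60):
  for th in(30,40,55):
    d=goal(yaw,th).apply([0,0,1]);h=np.r_[d[:2],0]/np.linalg.norm(d[:2])
    L=[]
    for nm,pos in dict(con=np.array([497,-139,36]),pre=np.array([497,-139,36])-40*h,mid=[560,-152,90],end=[620,-162,102]).items():
        R0=[x for x in ik(v,np.array(pos),goal(yaw,th),seeds) if x[0]<1e-6]; L.append(len(R0)); 
        if nm=='pre' : ex=[x[1].round(1).tolist() for x in R0[:2]]
    print(yaw,th,L,ex,flush=True)
```

```text
-70 30 [3, 3, 5, 5] [[-0.7, 0.8, 0.1, 2.3, 1.3, 1.0, -1.4], [-0.5, 0.8, -0.1, 2.3, 1.3, 1.2, -1.5]]
-70 40 [3, 3, 5, 5] [[-0.3, 0.6, -0.2, 2.3, 1.3, 1.0, -1.3], [-0.0, 0.7, -0.6, 2.3, 1.4, 1.3, -1.4]]
-70 55 [5, 5, 6, 6] [[-0.3, 0.5, -0.1, 2.3, 1.1, 0.7, -1.0], [-0.8, 0.6, 0.6, 2.3, 0.8, 0.4, -0.7]]
-50 30 [5, 7, 8, 7] [[-0.1, 0.9, -0.6, 2.5, 1.8, 1.5, -1.6], [-0.1, 0.9, -0.6, 2.5, 1.8, 1.5, -1.6]]
-50 40 [5, 4, 6, 5] [[0.3, 0.8, -0.9, 2.5, 1.8, 1.4, -1.4], [-0.1, 0.6, -0.5, 2.5, 1.7, 1.1, -1.5]]
-50 55 [6, 7, 4, 5] [[-1.1, 0.8, 1.1, 2.5, 4.1, 0.2, 2.6], [-0.3, 0.4, -0.0, 2.5, 1.6, 0.6, -1.1]]
-35 30 [0, 0, 5, 4] []
-35 40 [0, 0, 3, 4] []
-35 55 [6, 4, 5, 5] [[0.7, 0.6, -1.1, 2.5, 1.8, 1.0, -0.9], [0.6, 0.6, -1.0, 2.5, 1.9, 0.9, -0.9]]
10 30 [0, 0, 5, 2] []
10 40 [0, 0, 3, 5] []
10 55 [5, 6, 4, 3] [[1.3, 0.6, -1.0, 2.5, 2.6, 0.3, -0.3], [1.3, 0.6, -1.0, 2.5, 2.4, 0.3, -0.2]]
25 30 [4, 5, 5, 6] [[1.9, 1.4, -1.3, 2.4, 1.9, 0.3, 1.3], [1.9, 1.4, -1.3, 2.4, 2.0, 0.2, 1.2]]
25 40 [7, 8, 5, 4] [[1.7, 1.1, -1.3, 2.4, 2.1, 0.2, 0.9], [1.7, 1.1, -1.2, 2.4, 2.1, 0.2, 0.8]]
25 55 [4, 0, 2, 2] []
40 30 [4, 3, 6, 5] [[1.8, 1.3, -1.3, 2.2, 0.4, 0.4, 2.8], [1.9, 1.5, -1.4, 2.2, 0.9, 0.5, 2.4]]
40 40 [5, 6, 5, 5] [[1.7, 1.1, -1.2, 2.2, 0.5, 0.3, 2.7], [1.8, 1.3, -1.4, 2.2, 0.9, 0.4, 2.3]]
40 55 [6, 4, 4, 4] [[1.6, 1.0, -1.3, 2.2, 0.8, 0.4, 2.1], [1.6, 1.0, -1.3, 2.2, 0.9, 0.5, 2.1]]
60 30 [6, 0, 1, 1] []
60 40 [3, 1, 4, 3] [[1.7, 1.3, -1.4, 2.0, 0.6, 0.8, 2.8]]
60 55 [6, 4, 6, 6] [[1.5, 1.0, -1.2, 2.0, 0.4, 0.7, 2.8], [1.5, 1.0, -1.2, 2.0, 0.5, 0.7, 2.8]]
```

```bash
python3 - <<'E'
from ik import *
v=np.load('v.npy');q0=np.array([.23,.73,-1.2,2.5,1.87,1.39,-.74])
a=np.array([.9835,-.181,0]);c=np.array([487,-150,34.])
arc=lambda t:c+(lambda r,s:a*(s[0]-r[0])+[0,0,s[2]-r[2]])(np.array([-103,0,55.]),Ro.from_euler('y',t,degrees=True).apply([-103,0,55.]))
for yaw,th in((-50,40),(-45,45),(-55,40)):
    q=q0;G=goal(yaw,th);print(yaw,th)
    for pos in([440,0,150],[448,-100,120],c-40*a,c,arc(20),arc(40),arc(60),arc(75)):
        k,q=min(ik(v,np.array(pos,float),G,[q]),key=lambda t:t[0]);print(np.round(pos),'%.0e'%k,q.round(2))
E
python3 -c "
from h import *
plan([440,0,150],-50,40,10)"
```

```text
-50 40
[440   0 150] 2e-15 [ 0.31  0.79 -1.44  2.39  1.37  1.77 -1.23]
[ 448 -100  120] 2e-14 [ 0.52  0.72 -1.31  2.5   1.57  1.57 -1.16]
[ 448. -143.   34.] 5e-05 [ 0.6   1.11 -1.25  2.51  1.86  1.82 -1.18]
[ 487. -150.   34.] 5e-08 [ 0.64  1.08 -1.22  2.46  1.93  1.75 -1.1 ]
[ 512. -155.   66.] 3e-09 [ 0.68  0.97 -1.24  2.41  1.88  1.65 -1.01]
[ 545. -161.   87.] 2e-15 [ 0.71  0.93 -1.25  2.33  1.86  1.59 -0.91]
[ 584. -168.   96.] 2e-10 [ 0.71  0.91 -1.23  2.24  1.87  1.53 -0.83]
[ 614. -173.   93.] 6e-10 [ 0.7   0.93 -1.19  2.17  1.89  1.5  -0.78]
-45 45
[440   0 150] 4e-17 [ 0.3   0.46 -1.23  2.42  1.31  1.31 -1.04]
[ 448 -100  120] 2e-07 [ 0.71  0.72 -1.44  2.51  1.59  1.47 -0.98]
[ 448. -143.   34.] 1e-04 [ 0.79  1.2  -1.43  2.51  1.9   1.82 -0.92]
[ 487. -150.   34.] 4e-16 [ 0.84  1.24 -1.44  2.47  2.    1.82 -0.83]
[ 512. -155.   66.] 2e-08 [ 0.86  1.1  -1.44  2.41  1.92  1.68 -0.78]
[ 545. -161.   87.] 7e-08 [ 0.88  1.04 -1.44  2.33  1.89  1.61 -0.7 ]
[ 584. -168.   96.] 5e-07 [ 0.88  1.04 -1.42  2.24  1.9   1.56 -0.61]
[ 614. -173.   93.] 3e-09 [ 0.86  1.04 -1.39  2.17  1.
[... 219 characters left out ...]
.27]
[ 487. -150.   34.] 9e-10 [ 0.6   1.06 -1.19  2.41  1.85  1.75 -1.16]
[ 512. -155.   66.] 2e-09 [ 0.63  0.96 -1.21  2.36  1.8   1.66 -1.07]
[ 545. -161.   87.] 7e-12 [ 0.73  1.1  -1.39  2.28  1.87  1.82 -0.89]
[ 584. -168.   96.] 3e-11 [ 0.75  1.13 -1.41  2.19  1.91  1.82 -0.78]
[ 614. -173.   93.] 1e-10 [ 0.75  1.16 -1.4   2.12  1.95  1.8  -0.71]
pos [494.3  83.3  95.1] F [-1.4  0.8 -3.3] t 5.85 q [ 0.23  0.73 -1.2   2.54  1.87  1.39 -0.74]
dist 114.0 twist/row [2.66 0.27 3.8 ] lin [[0.5, -9.7, -5.9], [-0.1, -10.0, -5.4], [-0.8, -10.2, -5.0], [-1.4, -10.3, -4.5], [-2.1, -10.4, -4.0], [-2.8, -10.4, -3.6], [-3.4, -10.4, -3.1], [-4.1, -10.3, -2.6], [-4.8, -10.1, -2.2], [-5.4, -9.8, -1.7]]
```

```bash
python3 -m handwheel '{"fingers":[-1,-1,-1,-1,-1],"linear":[[0,-19.6,-12],[-1.5,-20.4,-10],[-3,-20.6,-9],[-4,-20.6,-7],[-5,-20.6,-6]],"twist":[[5.3,0.5,7.6],[5.3,0.5,7.6],[5.3,0.5,7.6],[5.3,0.5,7.6],[5.3,0.5,7.6]]}'
python3 -c "
from h import *
plan([445,-40,140],-55,40,5)"
```

```text
time: 6.35
tcp_pos: [0.4345, 0.0025, 0.1462]
ee_rot: [0.911, 2.117, -0.444]
force: [-0.0, -0.2, -0.3]
finger_gap: 0.0005
finger_force: 0.0
pos [434.5   2.5 146.2] F [-0.  -0.2 -0.3] t 6.35 q [ 0.19  0.63 -1.25  2.42  1.34  1.56 -1.21]
dist 44.0 twist/row [1.14 0.06 1.15] lin [[-3.9, -4.2, 6.7], [-4.0, -4.0, 6.8], [-4.1, -3.8, 6.9], [-4.2, -3.6, 6.9], [-4.2, -3.4, 7.0]]
```

```bash
python3 -m handwheel '{"fingers":[-1,-1,-1,-1,-1],"linear":[[-4,-4.2,6.7],[-4,-4,6.8],[-4,-3.8,7],[-4,-3.6,7],[-4.2,-3.4,7]],"twist":[[1.1,0,1.1],[1.1,0,1.1],[1.1,0,1.1],[1.1,0,1.1],[1.1,0,1.1]]}'
python3 -c "
from h import *
plan([454,-142,80],-55,40,5)"
```

```text
time: 6.85
tcp_pos: [0.4464, -0.0404, 0.1394]
ee_rot: [1.057, 2.058, -0.5]
force: [0.3, 0.2, 0.1]
finger_gap: 0.0006
finger_force: 0.0
pos [446.4 -40.4 139.4] F [0.3 0.2 0.1] t 6.85 q [ 0.26  0.64 -1.19  2.39  1.36  1.55 -1.22]
dist 118.0 twist/row [0.07 0.07 0.09] lin [[-1.9, -10.6, 21.0], [-2.0, -10.5, 21.0], [-2.0, -10.5, 21.0], [-2.1, -10.5, 21.0], [-2.1, -10.4, 21.0]]
```

```bash
python3 -m handwheel '{"fingers":[-1,-1,-1,-1,-1],"linear":[[-2,-10.5,21],[-2,-10.5,21],[-2,-10.5,21],[-2,-10.5,21],[-2,-10.5,21]],"twist":[[0,0,0],[0,0,0],[0,0,0],[0,0,0],[0,0,0]]}'
python3 -c "
from h import *
plan([457,-143,33],-55,40,5)"
```

```text
time: 7.35
tcp_pos: [0.4544, -0.1422, 0.08]
ee_rot: [1.056, 2.058, -0.499]
force: [0.6, 0.8, -0.2]
finger_gap: 0.0007
finger_force: 0.0
pos [ 454.4 -142.2   80. ] F [ 0.6  0.8 -0.2] t 7.35 q [ 0.44  0.74 -1.05  2.49  1.67  1.47 -1.26]
dist 47.0 twist/row [0.08 0.07 0.1 ] lin [[7.0, 0.3, 6.3], [6.9, 0.3, 6.3], [6.9, 0.3, 6.4], [6.9, 0.3, 6.4], [6.9, 0.3, 6.4]]
```

```bash
python3 -m handwheel '{"fingers":[-1,-1,-1,-1,-1],"linear":[[7,0.3,6.3],[7,0.3,6.3],[7,0.3,6.3],[7,0.3,6.3],[7,0.3,6.3]],"twist":[[0,0,0],[0,0,0],[0,0,0],[0,0,0],[0,0,0]]}'
python3 -c "
from h import *
plan([486.7,-148.3,33],-55,40,5)
p,d=viewer.capture('side'); cv2.imwrite('pics/s5.png',cv2.resize(p[150:270,260:380,::-1],(600,600)))
p,d=viewer.capture('top'); cv2.imwrite('pics/t5.png',p[:,:,::-1])"
```

```text
time: 7.85
tcp_pos: [0.457, -0.1408, 0.0328]
ee_rot: [1.054, 2.059, -0.497]
force: [-0.7, 0.3, 0.5]
finger_gap: 0.0008
finger_force: 0.0
pos [ 457.  -140.8   32.8] F [-0.7  0.3  0.5] t 7.85 q [ 0.37  0.88 -0.96  2.49  1.77  1.53 -1.36]
dist 31.0 twist/row [0.1  0.07 0.1 ] lin [[-3.0, 3.9, 3.6], [-3.0, 4.0, 3.6], [-3.0, 4.0, 3.6], [-3.0, 4.0, 3.5], [-3.0, 4.0, 3.5]]
```

View pics/s5.png

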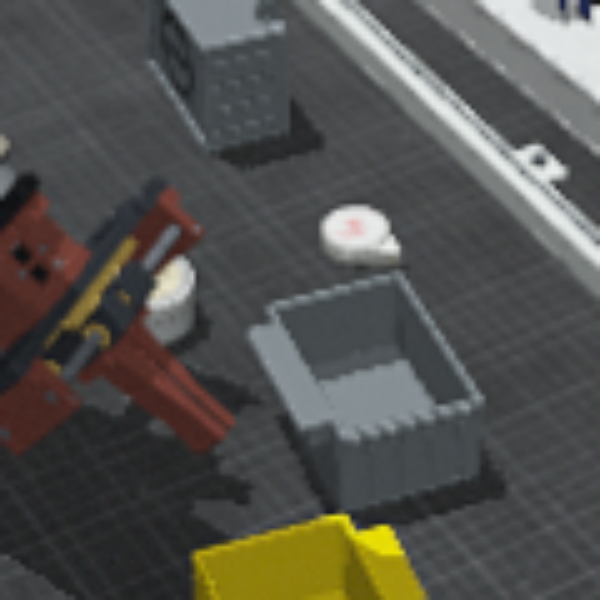

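The fingers (220,425) are low in front of the right crate's ledge, and the gripper body's left side clears the tin. Moving in under the ledge.

```bash
python3 -m handwheel '{"fingers":[-1,-1,-1,-1,-1],"linear":[[-3,4,3.6],[-3,4,3.6],[-3,4,3.6],[-3,4,3.6],[-3,4,3.6]],"twist":[[0,0,0],[0,0,0],[0,0,0],[0,0,0],[0,0,0]]}'
python3 - <<'E'
from h import *
plan([486.7,-148.3,33],-55,40,5)
a=Ro.from_euler('z',-10.4,degrees=True)
r=np.array([-103,0,55.]);G=goal(-55,40)
P=[Ro.from_euler('y',t,degrees=True).apply(r) for t in range(0,86,5)]
for i in range(17): print(5*i+5,G.inv().apply(a.apply(P[i+1]-P[i])).round(1))
E
```

```text
time: 8.45
tcp_pos: [0.4873, -0.1495, 0.0341]
ee_rot: [1.056, 2.057, -0.498]
force: [0.0, 0.7, -0.6]
finger_gap: 0.0007
finger_force: 0.0
pos [ 487.3 -149.5   34.1] F [ 0.   0.7 -0.6] t 8.45 q [ 0.41  0.87 -0.94  2.43  1.8   1.5  -1.28]
dist 2.0 twist/row [0.09 0.08 0.09] lin [[0.3, 0.0, -0.1], [0.3, 0.0, -0.1], [0.3, 0.0, -0.1], [0.3, 0.0, -0.1], [0.3, 0.0, -0.1]]
5 [-9.1  3.6 -2.8]
10 [-9.1  4.2 -2.1]
15 [-9.   4.7 -1.4]
20 [-8.8  5.1 -0.6]
25 [-8.6  5.5  0.1]
30 [-8.3  5.9  0.9]
35 [-7.9  6.2  1.6]
40 [-7.5  6.5  2.4]
45 [-7.   6.7  3.1]
50 [-6.5  6.9  3.8]
55 [-5.9  7.1  4.4]
60 [-5.2  7.1  5. ]
65 [-4.6  7.2  5.6]
70 [-3.9  7.1  6.2]
75 [-3.1  7.   6.7]
80 [-2.4  6.9  7.1]
85 [-1.6  6.7  7.5]
```

First I'll go straight up about 5 mm to meet the ledge, then follow the arc to roughly 15°.

```bash
python3 -m handwheel '{"fingers":[-1,-1,-1,-1,-1],"linear":[[-4,0,-3],[-6,2.4,-1.8],[-6,2.6,-1.6],[-6,2.8,-1.3],[-6,3,-1]],"twist":[[0,0,0],[0,0,0],[0,0,0],[0,0,0],[0,0,0]]}'
python3 - <<'E'
from h import *
plan([486.7,-148.3,33],-55,40,5)
p,d=viewer.capture('side'); cv2.imwrite('pics/s6.png',cv2.resize(p[150:270,260:380,::-1],(600,600)))
E
```

```text
time: 8.95
tcp_pos: [0.5022, -0.152, 0.0615]
ee_rot: [1.055, 2.058, -0.498]
force: [-0.1, 0.1, -0.2]
finger_gap: 0.0002
finger_force: 0.3
pos [ 502.2 -152.    61.5] F [-0.1  0.1 -0.2] t 8.95 q [ 0.45  0.8  -0.97  2.4   1.76  1.45 -1.19]
dist 33.0 twist/row [0.09 0.07 0.1 ] lin [[5.9, -2.1, 1.8], [5.9, -2.1, 1.8], [5.9, -2.1, 1.8], [5.9, -2.1, 1.8], [5.9, -2.1, 1.8]]
```

View pics/s6.png

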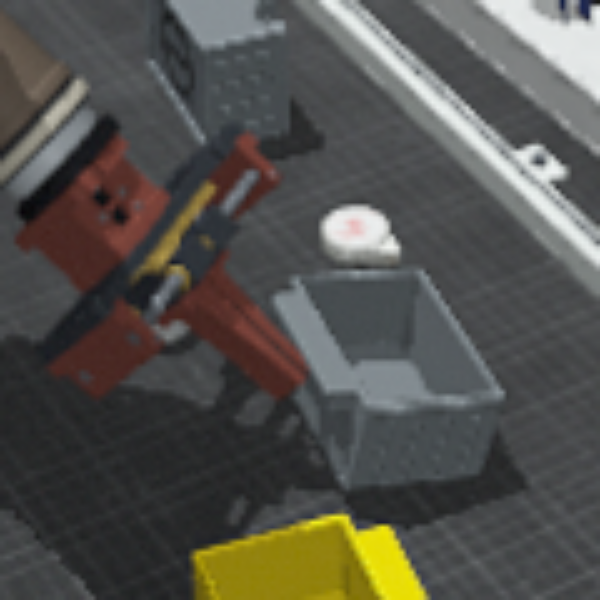

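The right crate is hinging up at about 12°, pivoting on its far edge, with the fingertip under the ledge (300,375). Continuing along the arc.

```bash
python3 -m handwheel '{"fingers":[-1,-1,-1,-1,-1],"linear":[[-8.8,5,-0.8],[-8.6,5.4,0],[-8.4,5.8,0.8],[-8,6.2,1.6],[-7.6,6.4,2.2]],"twist":[[0,0,0],[0,0,0],[0,0,0],[0,0,0],[0,0,0]]}'
cat >> h.py <<'E'
def look(x0,x1,y0,y1,zmax=.13):
    for n in('top','side'):
        p,d=viewer.capture(n); X=cloud(n,d); g=p.astype(int); grey=(abs(g[...,0]-g[...,2])<40)&(g.min(2)>40)
        m=(X[...,0]>x0)&(X[...,0]<x1)&(X[...,1]>y0)&(X[...,1]<y1)&(X[...,2]>.012)&(X[...,2]<zmax)&grey
        s=X[m]*1000; print(n,len(s)); 
        if len(s)>20: print(np.percentile(s,[1,10,50,90,99],axis=0).round(0).tolist())
E
python3 - <<'E'
from h import *
plan([486.7,-148.3,33],-55,40,5); look(.5,.72,-.24,-.08)
E
```

```text
time: 9.5
tcp_pos: [0.5432, -0.159, 0.0907]
ee_rot: [1.055, 2.058, -0.498]
force: [0.5, 0.2, -0.6]
finger_gap: 0.0007
finger_force: 0.2
pos [ 543.2 -159.    90.7] F [ 0.5  0.2 -0.6] t 9.5 q [ 0.5   0.74 -0.99  2.3   1.73  1.39 -1.04]
dist 81.0 twist/row [0.09 0.07 0.1 ] lin [[14.2, -7.9, 1.0], [14.2, -7.9, 1.0], [14.2, -8.0, 1.0], [14.2, -8.0, 1.0], [14.2, -8.0, 1.1]]
top 1594
[[523.0, -219.0, 13.0], [540.0, -209.0, 17.0], [582.0, -159.0, 53.0], [622.0, -107.0, 106.0], [635.0, -92.0, 118.0]]
side 1268
[[524.0, -221.0, 18.0], [537.0, -215.0, 32.0], [566.0, -178.0, 60.0], [625.0, -105.0, 102.0], [637.0, -96.0, 114.0]]
```

```bash
python3 -m handwheel '{"fingers":[-1,-1,-1,-1,-1],"linear":[[-7,6.6,3],[-6.5,6.8,3.8],[-5.8,7,4.4],[-3,3.6,2.5],[-2.6,3.6,2.6]],"twist":[[0,0,0],[0,0,0],[0,0,0],[0,0,0],[0,0,0]]}'
python3 - <<'E'
from h import *
plan([486.7,-148.3,33],-55,40,5); look(.5,.72,-.24,-.08)
E
```

```text
time: 10.1
tcp_pos: [0.5821, -0.166, 0.0992]
ee_rot: [1.056, 2.057, -0.498]
force: [-0.7, -0.5, 3.5]
finger_gap: 0.0008
finger_force: 1.4
pos [ 582.1 -166.    99.2] F [-0.7 -0.5  3.5] t 10.1 q [ 0.52  0.75 -0.98  2.22  1.74  1.36 -0.95]
dist 118.0 twist/row [0.09 0.08 0.09] lin [[19.1, -13.4, -2.3], [19.1, -13.5, -2.3], [19.1, -13.5, -2.2], [19.1, -13.5, -2.2], [19.1, -13.6, -2.1]]
top 1236
[[548.0, -221.0, 18.0], [562.0, -210.0, 24.0], [598.0, -169.0, 82.0], [638.0, -114.0, 113.0], [650.0, -97.0, 121.0]]
side 957
[[549.0, -224.0, 17.0], [559.0, -220.0, 33.0], [582.0, -204.0, 79.0], [612.0, -128.0, 104.0], [651.0, -100.0, 122.0]]
```

```bash
python3 -m handwheel '{"fingers":[-1,-1,-1,-1,-1],"linear":[[-3.7,3.5,1.5],[-3.7,3.5,1.5],[-3.2,3.5,2],[-3.2,3.5,2],[-3,3.5,2.3]],"twist":[[0,0,0],[0,0,0],[0,0,0],[0,0,0],[0,0,0]]}'
python3 - <<'E'
from h import *
plan([486.7,-148.3,33],-55,40,5); look(.5,.72,-.24,-.08)
E
```

```text
time: 10.7
tcp_pos: [0.6065, -0.1703, 0.106]
ee_rot: [1.056, 2.058, -0.498]
force: [-0.2, 0.1, 0.5]
finger_gap: 0.0005
finger_force: 0.0
pos [ 606.5 -170.3  106. ] F [-0.2  0.1  0.5] t 10.7 q [ 0.52  0.75 -0.97  2.16  1.74  1.35 -0.89]
dist 142.0 twist/row [0.09 0.07 0.1 ] lin [[22.4, -16.9, -4.2], [22.4, -16.9, -4.1], [22.4, -17.0, -4.1], [22.4, -17.0, -4.0], [22.4, -17.1, -4.0]]
top 959
[[582.0, -222.0, 23.0], [593.0, -211.0, 84.0], [625.0, -171.0, 87.0], [647.0, -115.0, 104.0], [656.0, -102.0, 124.0]]
side 1221
[[587.0, -228.0, 13.0], [594.0, -223.0, 26.0], [612.0, -191.0, 76.0], [649.0, -127.0, 94.0], [659.0, -101.0, 115.0]]
```

```bash
python3 -m handwheel '{"fingers":[-1,-1,-1,-1,-1],"linear":[[0,0,-12],[0,0,-20],[0,0,-20],[0,0,-20],[0,0,-20]],"twist":[[0,0,0],[0,0,0],[0,0,0],[0,0,0],[0,0,0]]}'
python3 - <<'E'
from ik import *
v=np.load('v.npy');q=bot.sense()['joint_pos'];print(q.round(2))
for pos,yaw,th in(([560,-60,190],-45,40),([550,0,190],-35,40),([540,80,190],-20,40),([520,205,150],-8.7,35),([560,199,60],-8.7,35),([575,198,15],-8.7,35),([600,193,15],-8.7,35),([675,193,15],-1.8,35)):
    k,q=ik(v,np.array(pos,float),goal(yaw,th),[q])[0];print(pos,yaw,'%.0e'%k,q.round(2))
plan([545,0,190],-35,40,5)
# scene
p,d=viewer.capture('top');X=cloud('top',d)
for nm,(y0,y1) in dict(L=(.11,.28),R=(-.25,-.08)).items():
    m=(X[...,0]>.57)&(X[...,0]<.72)&(X[...,1]>y0)&(X[...,1]<y1)&(X[...,2]>.075)&(X[...,2]<.095)
    s=(X[m][:,:2]*1000).astype(np.float32); r=cv2.minAreaRect(s); print(nm,len(s),r,cv2.boxPoints(r).round().tolist())
rail=X[130:152,195:445].reshape(-1,3); hi=rail[(rail[:,2]>.021)&(rail[:,2]<.03)]*1000
for y in range(-300,301,50):
    s=hi[abs(hi[:,1]-y)<25]; print(y,len(s),np.percentile(s[:,0],[3,50,97]).round(1) if len(s) else '')
E
```

```text
time: 11.3
tcp_pos: [0.5639, -0.1114, 0.1654]
ee_rot: [1.054, 2.059, -0.498]
force: [-0.6, 0.0, 0.6]
finger_gap: 0.0001
finger_force: 0.0
[ 0.48  0.62 -1.09  2.2   1.54  1.4  -0.89]
[560, -60, 190] -45 1e-09 [ 0.46  0.5  -1.13  2.25  1.51  1.29 -0.81]
[550, 0, 190] -35 7e-15 [ 0.4   0.46 -1.17  2.31  1.54  1.24 -0.8 ]
[540, 80, 190] -20 4e-09 [ 0.33  0.41 -1.2   2.37  1.62  1.11 -0.76]
[520, 205, 150] -8.7 1e-18 [-0.12  0.56 -1.02  2.4   1.78  1.3  -0.99]
[560, 199, 60] -8.7 2e-06 [-0.21  0.77 -0.79  2.36  2.01  1.33 -1.13]
[575, 198, 15] -8.7 2e-06 [-0.25  0.87 -0.69  2.33  2.1   1.34 -1.19]
[600, 193, 15] -8.7 4e-11 [-0.21  0.87 -0.68  2.3   2.14  1.3  -1.15]
[675, 193, 15] -1.8 1e-07 [-0.08  0.87 -0.65  2.2   2.34  1.13 -1.01]
pos [ 563.9 -111.4  165.4] F [-0.6  0.   0.6] t 11.3 q [ 0.48  0.62 -1.09  2.2   1.54  1.4  -0.89]
dist 116.0 twist/row [-2.98  0.07 -2.45] lin [[9.1, 9.9, -18.8], [8.7, 11.3, -18.2], [8.2, 12.6, -17.6], [7.7, 13.8, -16.9], [7.1, 15.0, -16.1]]
L 1009 ((641.07763671875, 186.90829467773438), (122.66624450683594, 59.18452072143555), 81.70912170410156) [[603.0, 130.0], [662.0, 122.0], [679.0, 243.0], [621.0, 252.0]]
R 1036 ((623.8135986328125, -163.8500213623047), (123.53821563720703, 60.54183578491211), 79.65646362304688) [[583.0, -219.0], [643.0, -230.0], [665.0, -109.0], [605.0, -98.0]]
-300 122 [729.3 738.3 746.9]
-250 139 [730.6 739.5 751. ]
-200 139 [732.  741.8 751.7]
-150 125 [734.5 743.8 752.7]
-100 120 [735.8 744.4 753.5]
-50 128 [736.9 746.2 757.2]
0 139 [738.2 748.5 758.2]
50 125 [741.3 750.2 759.4]
100 120 [742.5 751.1 760.5]
150 123 [743.8 752.3 761.6]
200 139 [745.1 754.7 765.4]
250 133 [746.6 757.4 766.6]
300 121 [749.8 758.4 767.7]
```

Both crates stand square where they were tipped: the left underside's centre is at (612,191) with yaw −8.3°, and the rail's yaw is −1.9°. Now I'll go back to crate_a to push it.

```bash
python3 -m handwheel '{"fingers":[-1,-1,-1,-1,-1],"linear":[[9,10,-18.8],[8.7,11.3,-18.2],[8.2,12.6,-17.6],[7.7,13.8,-17],[7,15,-16]],"twist":[[-3,0,-2.4],[-3,0,-2.4],[-3,0,-2.4],[-3,0,-2.4],[-3,0,-2.4]]}'
python3 -c "
from h import *
plan([525,150,180],-15,38,5)"
```

```text
time: 11.85
tcp_pos: [0.5457, -0.0001, 0.1895]
ee_rot: [0.687, 2.176, -0.318]
force: [0.5, 0.3, 0.2]
finger_gap: 0.0008
finger_force: 0.0
pos [ 5.457e+02 -1.000e-01  1.895e+02] F [0.5 0.3 0.2] t 11.85 q [ 0.44  0.52 -1.24  2.32  1.57  1.31 -0.82]
dist 152.0 twist/row [-3.08 -0.31 -2.53] lin [[14.6, 22.2, -14.6], [13.6, 23.6, -13.4], [12.4, 24.9, -12.2], [11.2, 26.0, -10.9], [10.0, 27.0, -9.5]]
```

```bash
python3 -m handwheel '{"fingers":[0.1,0.1,0.1,0.1,0.1],"linear":[[14.6,22.2,-14.6],[13.6,23.6,-13.4],[12.4,24.9,-12.2],[11.2,26,-11],[10,27,-9.5]],"twist":[[-3.1,-0.3,-2.5],[-3.1,-0.3,-2.5],[-3.1,-0.3,-2.5],[-3.1,-0.3,-2.5],[-3.1,-0.3,-2.5]]}'
python3 -c "
from h import *
plan([540,201.5,90],-8.3,35,5)"
```

```text
time: 12.35
tcp_pos: [0.5255, 0.1502, 0.1801]
ee_rot: [0.294, 2.218, -0.139]
force: [0.4, -0.4, -0.1]
finger_gap: 0.0367
finger_force: 0.0
pos [525.5 150.2 180.1] F [ 0.4 -0.4 -0.1] t 12.35 q [ 0.2   0.58 -1.29  2.37  1.68  1.34 -0.84]
dist 105.0 twist/row [-1.06 -0.6  -0.83] lin [[14.1, 10.6, 11.2], [14.1, 10.6, 11.3], [14.1, 10.6, 11.3], [14.0, 10.6, 11.4], [14.0, 10.6, 11.4]]
```

```bash
python3 -m handwheel '{"fingers":[0.1,0.1,0.1,0.1,0.1],"linear":[[14.1,10.6,11.2],[14.1,10.6,11.3],[14.1,10.6,11.3],[14,10.6,11.4],[14,10.6,11.4]],"twist":[[-1.1,-0.6,-0.8],[-1.1,-0.6,-0.8],[-1.1,-0.6,-0.8],[-1.1,-0.6,-0.8],[-1.1,-0.6,-0.8]]}'
python3 -c "
from h import *
plan([575,196.5,16],-8.3,35,5)"
```

```text
time: 12.85
tcp_pos: [0.5406, 0.2011, 0.0895]
ee_rot: [0.161, 2.176, -0.077]
force: [1.2, -0.5, -0.1]
finger_gap: 0.0484
finger_force: 0.0
pos [540.6 201.1  89.5] F [ 1.2 -0.5 -0.1] t 12.85 q [-0.04  0.84 -1.07  2.4   1.97  1.51 -1.02]
dist 81.0 twist/row [ 0.03  0.01 -0.05] lin [[8.1, 0.0, 14.1], [8.1, 0.0, 14.1], [8.1, 0.0, 14.1], [8.1, 0.1, 14.1], [8.1, 0.1, 14.1]]
```

```bash
python3 -m handwheel '{"fingers":[0.1,0.1,0.1,0.1,0.1],"linear":[[8.1,0,14.1],[8.1,0,14.1],[8.1,0,14.1],[8.1,0,14.1],[8.1,0,14.1]],"twist":[[0,0,0],[0,0,0],[0,0,0],[0,0,0],[0,0,0]]}'
python3 -c "
from h import *
plan([604,192,16],-8.3,35,5)
print(goal(-8.3,35).inv().apply([10,0,0]))"
```

```text
time: 13.35
tcp_pos: [0.575, 0.1958, 0.0159]
ee_rot: [0.162, 2.177, -0.078]
force: [-0.1, -0.2, 0.4]
finger_gap: 0.0482
finger_force: 0.0
pos [575.  195.8  15.9] F [-0.1 -0.2  0.4] t 13.35 q [-0.06  1.01 -0.92  2.34  2.16  1.53 -1.07]
dist 29.0 twist/row [ 0.02 -0.   -0.06] lin [[-3.4, 0.1, 4.8], [-3.4, 0.1, 4.8], [-3.4, 0.1, 4.8], [-3.4, 0.1, 4.8], [-3.4, 0.1, 4.8]]
[-5.67568676  1.44356201  8.10572073]
```

```bash
python3 -m handwheel '{"fingers":[0.1,0.1,0.1,0.1,0.1],"linear":[[-3.4,0.1,4.8],[-3.4,0.1,4.8],[-3.4,0.1,4.8],[-3.4,0.1,4.8],[-3.4,0.1,4.8]],"twist":[[0,0,0],[0,0,0],[0,0,0],[0,0,0],[0,0,0]]}'
python3 -c "
from h import *
plan([670,190,16],-1.9,35,10)"
```

```text
time: 13.85
tcp_pos: [0.6049, 0.1919, 0.0175]
ee_rot: [0.163, 2.176, -0.078]
force: [0.4, 0.4, 0.8]
finger_gap: 0.0482
finger_force: 0.0
pos [604.9 191.9  17.5] F [0.4 0.4 0.8] t 13.85 q [-0.02  1.   -0.91  2.29  2.19  1.47 -1.01]
dist 65.0 twist/row [-0.52  0.01 -0.4 ] lin [[-3.6, 0.8, 5.4], [-3.6, 0.7, 5.4], [-3.6, 0.6, 5.4], [-3.6, 0.5, 5.4], [-3.6, 0.5, 5.4], [-3.6, 0.4, 5.4], [-3.6, 0.3, 5.4], [-3.6, 0.2, 5.4], [-3.6, 0.2, 5.4], [-3.6, 0.1, 5.4]]
```

```bash
python3 -m handwheel '{"fingers":[0.1,0.1,0.1,0.1,0.1],"linear":[[-3.6,0.8,5.4],[-3.6,0.7,5.4],[-3.6,0.6,5.4],[-3.6,0.5,5.4],[-3.6,0.5,5.4]],"twist":[[-0.5,0,-0.4],[-0.5,0,-0.4],[-0.5,0,-0.4],[-0.5,0,-0.4],[-0.5,0,-0.4]]}'
cat >> h.py <<'E'
def stand(y0,y1,x0=.57,x1=.78):
    p,d=viewer.capture('top');X=cloud('top',d)
    m=(X[...,0]>x0)&(X[...,0]<x1)&(X[...,1]>y0)&(X[...,1]<y1)&(X[...,2]>.075)&(X[...,2]<.095)
    r=cv2.minAreaRect((X[m][:,:2]*1000).astype(np.float32));print('stand',m.sum(),np.round(r[0],1),np.round(r[1],1),r[2],'zmed',np.median(X[m][:,2]).round(3),cv2.boxPoints(r).round().tolist())
E
python3 -c "
from h import *
plan([670,190,16],-1.9,35,5);stand(.1,.27)"
```

```text
time: 14.35
tcp_pos: [0.6373, 0.1909, 0.016]
ee_rot: [0.099, 2.18, -0.05]
force: [-2.0, 0.1, 1.2]
finger_gap: 0.0483
finger_force: 1.2
pos [637.3 190.9  16. ] F [-2.   0.1  1.2] t 14.35 q [ 0.03  0.99 -0.88  2.26  2.28  1.37 -0.94]
dist 33.0 twist/row [-0.53  0.   -0.38] lin [[-3.7, 0.4, 5.4], [-3.8, 0.3, 5.4], [-3.8, 0.3, 5.4], [-3.8, 0.2, 5.4], [-3.8, 0.1, 5.4]]
stand 1141 [635.6 190.1] [155.8 133.3] 87.5504379272461 zmed 0.086 [[566.0, 115.0], [699.0, 109.0], [706.0, 265.0], [572.0, 271.0]]
```

```bash
python3 -m handwheel '{"fingers":[0.1,0.1,0.1,0.1,0.1],"linear":[[-3.6,0.4,5.4],[-3.6,0.3,5.4],[-3.6,0.3,5.4],[-3.6,0.2,5.4],[-3.6,0.1,5.4]],"twist":[[-0.5,0,-0.4],[-0.5,0,-0.4],[-0.5,0,-0.4],[-0.5,0,-0.4],[-0.5,0,-0.4]]}'
python3 -c "
from h import *
plan([678,190,15],-1.9,35,5);stand(.1,.27,.65)"
```

```text
time: 14.9
tcp_pos: [0.6698, 0.19, 0.0153]
ee_rot: [0.036, 2.181, -0.022]
force: [-2.8, -0.3, 2.0]
finger_gap: 0.0481
finger_force: 1.2
pos [669.8 190.   15.3] F [-2.8 -0.3  2. ] t 14.9 q [ 0.08  0.98 -0.85  2.22  2.35  1.27 -0.87]
dist 8.0 twist/row [-0.03  0.    0.01] lin [[-0.9, 0.1, 1.4], [-0.9, 0.1, 1.4], [-0.9, 0.1, 1.4], [-0.9, 0.1, 1.4], [-0.9, 0.1, 1.4]]
stand 1015 [701.6 187. ] [122.9  59.8] 87.57990264892578 zmed 0.085 [[669.0, 127.0], [729.0, 124.0], [734.0, 247.0], [674.0, 250.0]]
```

```bash
python3 -m handwheel '{"fingers":[0.1,0.1,0.1,0.1,0.1],"linear":[[-1.2,0,1.7],[-1.2,0,1.7],[-1.2,0,1.7],[-1.2,0,1.7],[-0.8,0,1.2]],"twist":[[0,0,0],[0,0,0],[0,0,0],[0,0,0],[0,0,0]]}'
python3 -m handwheel '{"fingers":[0.1,0.1,0.1,0.1,0.1],"linear":[[-0.3,0,0.5],[-0.3,0,0.5],[-0.3,0,0.4],[-0.3,0,0.4],[0,0,0]],"twist":[[0,0,0],[0,0,0],[0,0,0],[0,0,0],[0,0,0]]}'
python3 -c "
from h import *
plan([684,190,15],-1.9,35,5);stand(.1,.27,.66)"
```

```text
time: 15.45
tcp_pos: [0.6791, 0.1899, 0.0152]
ee_rot: [0.037, 2.181, -0.022]
force: [-2.3, 0.4, 1.2]
finger_gap: 0.048
finger_force: 1.1
time: 15.95
tcp_pos: [0.6812, 0.1897, 0.0152]
ee_rot: [0.037, 2.181, -0.023]
force: [-1.7, 0.6, 0.5]
finger_gap: 0.0486
finger_force: 1.0
pos [681.2 189.7  15.2] F [-1.7  0.6  0.5] t 15.95 q [ 0.09  0.98 -0.85  2.19  2.36  1.25 -0.86]
dist 3.0 twist/row [-0.04  0.    0.01] lin [[-0.3, 0.1, 0.5], [-0.3, 0.1, 0.5], [-0.3, 0.1, 0.5], [-0.3, 0.1, 0.5], [-0.3, 0.1, 0.5]]
stand 1034 [713.1 186. ] [123.4  59.8] 89.39445495605469 zmed 0.085 [[683.0, 125.0], [742.0, 124.0], [744.0, 247.0], [684.0, 248.0]]
```

```bash
python3 -m handwheel '{"fingers":[0.1,0.1,0.1,0.1,0.1],"linear":[[-0.2,0,0.3],[-0.2,0,0.3],[-0.2,0,0.3],[-0.2,0,0.3],[0,0,0]],"twist":[[0,0,0],[0,0,0],[0,0,0],[0,0,0],[0,0,0]]}'
python3 -m handwheel '{"fingers":[0.1,0.1,0.1,0.1,0.1],"linear":[[-0.2,0,0.3],[-0.2,0,0.3],[-0.2,0,0.3],[-0.2,0,0.3],[0,0,0]],"twist":[[0,0,0],[0,0,0],[0,0,0],[0,0,0],[0,0,0]]}'
```

```text
time: 16.5
tcp_pos: [0.6825, 0.1895, 0.0152]
ee_rot: [0.037, 2.181, -0.023]
force: [-3.7, -0.2, 2.8]
finger_gap: 0.0487
finger_force: 1.7
time: 17.0
tcp_pos: [0.683, 0.1896, 0.0151]
ee_rot: [0.036, 2.182, -0.023]
force: [-10.8, -1.6, 7.1]
finger_gap: 0.0481
finger_force: 5.5
```

```bash
python3 -m handwheel '{"fingers":[0.1,0.1,0.1,0.1,0.1],"linear":[[-0.2,0,0.3],[-0.2,0,0.3],[-0.2,0,0.2],[0,0,0],[0,0,0]],"twist":[[0,0,0],[0,0,0],[0,0,0],[0,0,0],[0,0,0]]}'
python3 -c "
from h import *
plan([640,191,15],-1.9,35,5);stand(.1,.27,.665)"
```

```text
time: 17.5
tcp_pos: [0.6831, 0.1896, 0.015]
ee_rot: [0.035, 2.183, -0.023]
force: [-16.5, -2.5, 11.0]
finger_gap: 0.0483
finger_force: 8.4
pos [683.1 189.6  15. ] F [-16.5  -2.5  11. ] t 17.5 q [ 0.09  0.98 -0.85  2.19  2.36  1.24 -0.85]
dist 43.0 twist/row [-0.03 -0.02  0.03] lin [[5.0, -0.0, -7.1], [5.0, -0.0, -7.1], [5.0, -0.0, -7.1], [5.0, -0.0, -7.1], [5.0, -0.0, -7.1]]
stand 1028 [714.4 187.2] [124.1  59.9] 87.96408081054688 zmed 0.085 [[682.0, 126.0], [742.0, 124.0], [747.0, 248.0], [687.0, 250.0]]
```

Force builds to 16 N with the crate yaw (−2.0°) matching the rail, so it is seated. Now I'll back straight off and raise.

```bash
python3 -m handwheel '{"fingers":[0.1,0.1,0.1,0.1,0.1],"linear":[[1,0,-1.4],[3,0,-4.2],[6,0,-8.4],[9,0,-12.7],[9,0,-12.7]],"twist":[[0,0,0],[0,0,0],[0,0,0],[0,0,0],[0,0,0]]}'
python3 -m handwheel '{"fingers":[0.1,0.1,0.1,0.1,0.1],"linear":[[-4,0,-15],[-8,0,-20],[-8,0,-20],[-8,0,-20],[0,0,0]],"twist":[[0,0,0],[0,0,0],[0,0,0],[0,0,0],[0,0,0]]}'
python3 - <<'E'
from h import *
plan([600,191,100],-1.9,35,5);stand(.1,.27,.66);stand(-.26,-.07)
a,b=viewer.capture('top')[0],viewer.capture('side')[0]
cv2.imwrite('pics/fin.png',np.vstack([cv2.resize(a[100:270,130:480],(618,300)),cv2.resize(b[90:260,210:560],(618,300))])[...,::-1])
E
```

```text
time: 18.05
tcp_pos: [0.636, 0.1908, 0.0148]
ee_rot: [0.038, 2.181, -0.023]
force: [-0.7, -0.1, -0.1]
finger_gap: 0.0485
finger_force: 0.0
time: 18.55
tcp_pos: [0.5908, 0.1939, 0.0836]
ee_rot: [0.035, 2.178, -0.021]
force: [0.5, -0.2, 0.3]
finger_gap: 0.0483
finger_force: 0.0
pos [590.8 193.9  83.6] F [ 0.5 -0.2  0.3] t 18.55 q [ 0.07  0.82 -0.99  2.37  2.17  1.33 -0.92]
dist 19.0 twist/row [-0.01  0.04  0.01] lin [[-3.7, -0.5, -0.4], [-3.7, -0.5, -0.4], [-3.7, -0.5, -0.4], [-3.7, -0.5, -0.4], [-3.7, -0.5, -0.4]]
stand 1027 [714.9 187.2] [123.3  60.3] 87.82974243164062 zmed 0.085 [[682.0, 127.0], [743.0, 124.0], [747.0, 248.0], [687.0, 250.0]]
stand 1042 [ 623.8 -163.3] [125.6  60.3] 78.76150512695312 zmed 0.085 [[582.0, -219.0], [641.0, -231.0], [666.0, -108.0], [606.0, -96.0]]
```

View pics/fin.png

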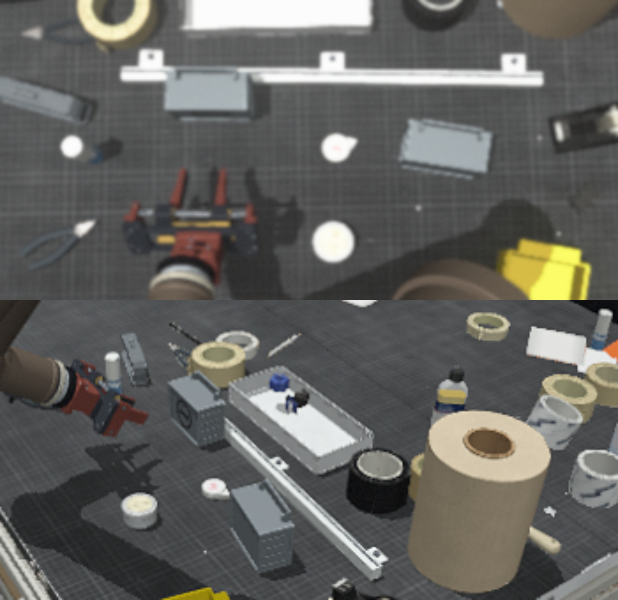

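The ring crate (208,95) stands flat against the rail, and the blank one (447,147) stands where it was tipped. The tin, reel and glue stick are in place, and the gripper is clear of everything.

```bash
python3 -c "
from station import ticket
print(ticket.sign_off())"
```

```text
the job is handed in; nothing more can be done
None
```

I handed the job in at about 19 s of the 70 s allowed: both crates were tipped, left then right, and the ring-stamped left one is pushed flat to the rail; the blank one stands where it was tipped, and the tin, reel and glue stick look undisturbed in the last pictures (I made no separate check of the eraser).

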